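# Tip blanks out of the deep tube and load them under the rack's cover

### The job

With the square tube still upright, drag the catch tray so that it stands under where the tube's mouth comes down, then tip the tube over by its handle so that all the steel blanks inside, which lie too deep to grip, slide out. Load every blank into the rack, one to a lane: lay it lengthwise in the open front of the lane and slide it in under the cover plate until it is fully home against the stop. Finish with the tube swung back upright.

Things in the scene. Friction and masses are not known exactly. Their poses are not given: they have to be found in the camera images.
- tipper: Fixed stand of the tip-out tube: base plate 110 mm long in x, reaching from y = -30 to +55 mm, two upright grey cheeks 149 mm high. Origin on the bench midway between the cheeks, x axis parallel to the pivot, z up. The pivot passes 135 mm above the origin, along x. The tube tips towards the stand's -y side.
- tube (a joint): Angle of the square steel tube: 0 = upright, grows as the mouth swings to the stand's -y side, stop at 2.2 rad. Stiff pivot (0.35 N m): it stays where left. 54 mm square outside, 48 mm inside, from 55 mm below to 120 mm above the pivot. The 60 mm long blanks stand on its closed lower end, their tops 111 mm below the rim; oiled, they slide out beyond about 2.0 rad.
- tube_handle (a point): Middle of the tube's handle: a round bar 10 mm thick, 60 mm long between two arms, parallel to the pivot (the stand's x axis), turning with the tube. With the tube upright it is 63 mm from the tube's axis on the stand's +y side and 112 mm above the pivot (31 mm gap to the tube's wall); free from above at every angle.
- tube_mouth (a point): Centre of the tube's open end, 120 mm from the pivot; its z axis points out of the mouth.
- drop_point (a point): Point on the bench, 135 mm from the stand's origin on its -y side: where the middle of the tray should be to catch the blanks (within 30 mm).
- tray_mid (a point): Middle of the inner floor of the loose sheet-steel catch tray, 110x145 mm (x, y) with walls 3 mm thick and only 12 mm high, 3 mm above the bench; 0.35 kg. Its long side (y) should lie along the stand's y.
- tray_tab (a point): Point on the tray's upright grip tab, 40 mm above the tray's underside: a plate 8 mm thick (along the tray's x), 42 mm wide (along y), 50 mm high, at the middle of the tray's +x edge (59 mm from its middle). Axes are the tray's.
- rack: Fixed three-lane loading rack. Origin at its underside on the bench; x points into the lanes (from the open front to the stop), z up. Base plate 6 mm thick, from x = -70 to +65 mm, 110 mm wide. Lanes run along x, 26 mm wide, centres at y = +32, 0 and -32 mm. A blank that is home has its middle at x = +25 mm and sticks 10 mm out of the cover.
- lane_1 (a point): Middle of a blank that is fully home in the lane at the rack's y = +32 mm, 16 mm above the bench. Axes are the rack's.
- lane_2 (a point): The same for the middle lane, y = 0. From the rack's x = -68 to +4 mm all lanes are open above, between ribs 6 mm wide whose tops are 14 mm over the bench; from x = +5 mm on they run under a cover plate (underside 30 mm, top 35 mm over the bench) to a stop bar with its face at x = +55 mm.
- lane_3 (a point): The same for the lane at the rack's y = -32 mm.
- blank_1_mid (a point): Centre of a dark square tool-steel blank, 20x20x60 mm, 0.18 kg; its z axis runs along the 60 mm length. At the start it stands in the tube, if it is there at all (two or three blanks).
- blank_2_mid (a point): Centre of a dark square tool-steel blank, 20x20x60 mm, 0.18 kg; its z axis runs along the 60 mm length. At the start it stands in the tube, if it is there at all (two or three blanks).
- blank_3_mid (a point): Centre of a dark square tool-steel blank, 20x20x60 mm, 0.18 kg; its z axis runs along the 60 mm length. At the start it stands in the tube, if it is there at all (two or three blanks).

How it is judged:
On the way, in this order (a step that is already met when the one before it is completed fails the run):
1. the tray stands under the tube's mouth: its middle within 30 mm of the drop point, the tube still upright (horizontal distance between tray_mid and drop_point below 0.03 m and value of joint tube below 0.15 rad), for 0.2 s.
2. the tube has been tipped and every blank is out of it and down (value of joint tube above 1.7 rad and height (world z) of each of blank_1_mid, blank_2_mid, blank_3_mid below 0.05 m), for 0.2 s.
At the end, for the whole second after the job is handed in: the tube is back upright (within 0.1 rad), and every blank lies in a lane of the rack under the cover, along the lane (within 0.15 rad), its middle within 5 mm of home, at rest (value of joint tube below 0.1 rad and x of blank_1_mid in the frame of rack between 0.02 and 0.03 m and y of blank_1_mid in the frame of rack between -0.045 and 0.045 m and z of blank_1_mid in the frame of rack between 0.01 and 0.024 m and angle between the z axis of each of blank_1_mid, blank_2_mid, blank_3_mid and the x axis of rack, either way round below 0.15 rad and linear speed of each of blank_1, blank_2, blank_3 below 0.02 m/s and x of blank_2_mid in the frame of rack between 0.02 and 0.03 m and y of blank_2_mid in the frame of rack between -0.045 and 0.045 m and z of blank_2_mid in the frame of rack between 0.01 and 0.024 m and x of blank_3_mid in the frame of rack between 0.02 and 0.03 m and y of blank_3_mid in the frame of rack between -0.045 and 0.045 m and z of blank_3_mid in the frame of rack between 0.01 and 0.024 m); the robot touches nothing.
Of blank_1, blank_2, blank_3 only 2 to 3 are there at a start; the rules pass over those that are not, and their reading is None.
At some moment in a run one of tray may be knocked a few centimetres aside while the robot is not near it.
Once in a run the grip may slacken for a moment while it holds something.
It also fails if it takes over 210 s, if anything falls off the work surface, if the arm or the gripper's body presses on something with over 40 N, if the wrist force passes 120 N, or if a joint passes its speed limit or range.

### The arm

A 7-joint arm with a two-finger parallel gripper is mounted at the origin on a cart in front of the work surface, level with it; the furniture and walls round the work are solid. World frame = base frame: x ahead of the robot, y to its left, z up, the work surface at z = 0. Lengths are in m, angles in rad, forces in N, time in s.
With the tool pointing down it reaches from about 0.4 to 0.85 m from the base axis. Payload 10.4 kg.
Tool frame: the origin (TCP) lies at the very end of the fingers, on their centre line; the grasp point (between the pads) lies 19 mm behind it (manip.pinch_z is the distance from the TCP to the grasp point, in m); z points along the fingers, y is the line along which they close (so a half turn about z gives the same grasp; the last joint's range is limited). The gripper opens to 85 mm and grips with 20 to 120 N. Pads are 22 mm wide; open, the fingers measure 114 mm over their backs; the gripper's body (76 mm by 85 mm) begins 54 mm behind the grasp point. The pads swing forward as they close: fully open they stand 13 mm farther back than shut.
Start: joints at [-1.331, 0.332, -0.065, 1.46, 0.022, 1.35, -0.088], TCP at [0.162, 0.604, 0.231] pointing down, gripper open.
Joint ranges: [-2.6, 2.6], [-0.5, 2.12], [-1.47, 1.34], [0.16, 2.42], [-1.27, 4.41], [0.06, 2.06], [-2.6, 2.6]. Speed limits (rad/s): [2.22, 2.22, 2.79, 2.79, 3.14, 3.14, 3.14].

### API

Orientations are given as a unit quaternion [x, y, z, w].
In Python, from workcell import manip gives the robot as it stands. The module is installed in compiled form; this text tells all that it offers.
- The arm moves only by the shell command python3 -m creep 'ROWS' [OPENING] [FORCE]. ROWS is a JSON object of lists of equal length, an entry for each row: "slide": the shift along the tool's x, y, z in m, a list of three; "twist": the turn about the tool's z in degrees. A call has 1 to 8 rows; each row shifts and turns the commanded pose from where the row before left it, along the tool's axes as they then stand; what a row does not reach is not made up. A row lasts 1/8 s, in which the tool goes at most 62.5 mm and 10.7 degrees, less where a joint would pass 70% of its speed; a pose out of reach is approached as far as the arm can. A call with a gripper value outside its range is refused whole. OPENING is the opening in per cent of the stroke, from 0 (shut) to 100 (fully open), set as the call begins (- or left out, the last holds). The fingers move at their own pace and stop on an object; FORCE is the grip in N (left out, the last holds). Time passes only in rows, so rows that do not move let the fingers close. It gives the time, the measured TCP pose, the force, the opening and the grip force at its end, in the units of the state.
- manip.get_obs(): the state, without advancing time (a new reading comes with each control period).
- manip.camera(name): name is "scene" or "top"; returns (picture, depth): 400x640x3 uint8, blue, green, red; 400x640 float32, m along the optical axis (not along the pixel's ray), 0 where there is no reading.
- manip.camera_params(name): a dict with "intrinsics" (3x3 intrinsics, pixels), "R" (3x3) and "t" (3): a world point X has camera coordinates R X + t. Camera axes: x right, y down, z forward; pixel columns grow to the right and rows downward; lengths in m; the calibration is good to about 2 mm. A picture is of the moment at which its call begins. camera_params takes no time and is no camera call.
- manip.hand_in(): hands the job in; it is judged then, once.
The state is a dict: "clock": time; "joint_pos": joint angles; "joint_velocities": joint speeds; "tau": joint torques, N m; "position": TCP position; "ee_rot": TCP orientation; "ft_force": force on the tool from outside, world axes, zero at the start; "torque": the same for the moment, N m; "grip_width": opening from 0.0 (shut) to 1.0 (fully open); "grasp_force": force on a finger pad.
Only numpy, scipy, OpenCV 4.12 (cv2) and the standard library are available. Lean on these libraries where they do the work, as an engineer would, in place of code of your own. Each camera call takes 0.05 s, during which the arm holds its last target. There are 200 camera calls.

## Working session

There is one attempt and no reset: what is moved stays moved. The work goes in short steps, Python scripts to look and compute and a shell command to move; the robot and the scene stay as the last step left them, time stands still between calls to the robot, and variables do not carry over. Pictures are saved under pics/ and viewed, at most 14 in all, crops included, and the job is handed in when it is done.

```bash
mkdir -p pics; python3 - <<'E'
from workcell import manip
import cv2,numpy as np
for n in("scene","top"):
    p,d=manip.camera(n); cv2.imwrite(f"pics/{n}0.png",p); np.save(f"{n}0.npy",d)
    c=manip.camera_params(n); print(n,np.round(c["intrinsics"],1).tolist(),np.round(c["R"],3).tolist(),np.round(c["t"],3), -np.array(c["R"]).T@c["t"])
o=manip.get_obs(); print({k:np.round(v,3).tolist() for k,v in o.items()},manip.pinch_z)
E
```

```text
scene [[372.3, 0.0, 314.5], [0.0, 372.3, 197.4], [0.0, 0.0, 1.0]] [[0.572, -0.82, 0.019], [-0.553, -0.403, -0.729], [0.605, 0.407, -0.684]] [-0.347  0.407  0.653] [ 0.02782122 -0.38608271  0.74989778]
top [[487.5, 0.0, 321.2], [0.0, 487.5, 199.3], [0.0, 0.0, 1.0]] [[-0.006, -1.0, 0.009], [-0.99, 0.004, -0.142], [0.142, -0.009, -0.99]] [-0.045  0.575  1.323] [ 0.38188012 -0.03522627  1.39135262]
{'clock': 0.1, 'joint_pos': [-1.331, 0.333, -0.065, 1.461, 0.022, 1.35, -0.089], 'joint_velocities': [0.001, -0.002, -0.0, -0.003, 0.001, 0.001, -0.001], 'tau': [0.002, -62.674, 0.049, -39.243, 0.016, 0.007, -0.0], 'position': [0.162, 0.603, 0.231], 'ee_rot': [0.131, 0.991, -0.001, -0.0], 'ft_force': [0.263, 0.733, -0.62], 'torque': [-0.016, -0.057, 0.03], 'grasp_force': 0.0, 'grip_width': 1.0} 0.0187
```

View pics/top0.png

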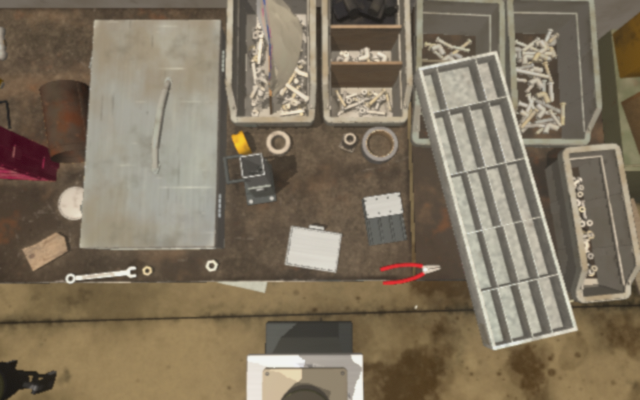

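View pics/scene0.png

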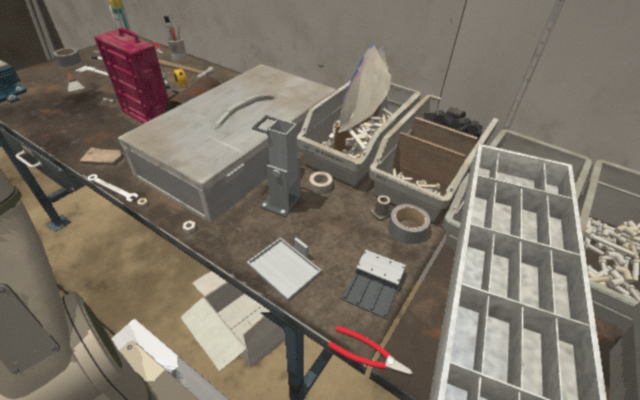

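Top: stand around (260,185) with the handle at left-up (235,168) region, tray at (313,248) with its tab at (317,227), and the rack at (383,218), cover up and lanes down. I'll enlarge this area.

```bash
python3 - <<'E'
import cv2
p=cv2.imread("pics/top0.png")[130:280,215:415]; cv2.imwrite("pics/top0c.png",cv2.resize(p,None,fx=4,fy=4,interpolation=cv2.INTER_CUBIC))
p=cv2.imread("pics/scene0.png")[100:330,235:420]; cv2.imwrite("pics/scene0c.png",cv2.resize(p,None,fx=2.6,fy=2.6,interpolation=cv2.INTER_CUBIC))
E
```

```text
(no output)
```

View pics/top0c.png

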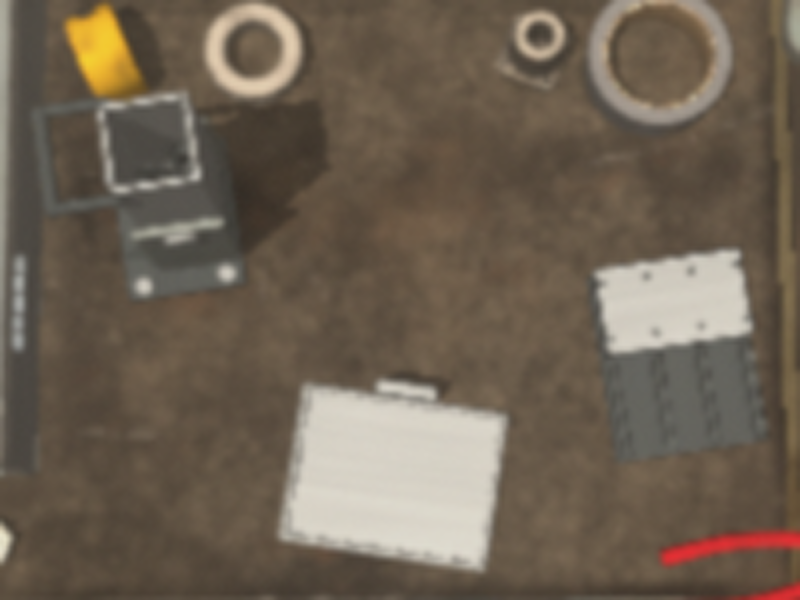

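View pics/scene0c.png

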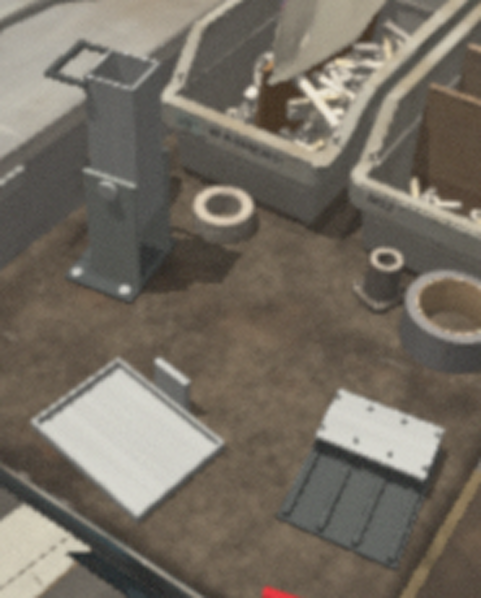

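Top crop: tube rim corners (100,103),(188,95),(198,183),(112,192). Handle bar runs from (40,112) to (50,210), on world +y. Tray corners (305,383),(508,413),(485,570),(280,542), with the tab at about (407,388). Rack cover is (595,270)–(740,250), and its front base corners are (622,460),(766,437).

```bash
cat > h.py <<'E'
import cv2,numpy as np
from workcell import manip
from scipy.spatial.transform import Rotation as Ro
def ray(n,uv,z):
    c=manip.camera_params(n); uv=np.atleast_2d(uv).astype(float)
    d=(np.c_[uv,np.ones(len(uv))]@np.linalg.inv(c["intrinsics"]).T)@np.array(c["R"])
    o=-np.array(c["R"]).T@c["t"]
    return o+d*((z-o[2])/d[:,2])[:,None]
def proj(n,X):
    c=manip.camera_params(n); q=np.atleast_2d(X)@np.array(c["R"]).T+c["t"]; q=q@np.array(c["intrinsics"]).T
    return q[:,:2]/q[:,2:]
def shot(n,name):
    p,d=manip.camera(n); cv2.imwrite(f"pics/{name}.png",p); return p,d
def rows(dx,dy,dz=0):
    "world shift -> tool axes, plus info"
    o=manip.get_obs(); return Ro.from_quat(o["ee_rot"]).inv().apply([dx,dy,dz])
E
python3 - <<'E'
from h import *
C=lambda L:np.array([215,130])+(np.array(L)+.5)/4-.5
S=lambda L:np.array([235,100])+(np.array(L)+.5)/2.6-.5
def show(k,P): print(k,np.round(P,4).tolist(),"mean",np.round(P.mean(0),4))
ang=lambda v:np.degrees(np.arctan2(v[1],v[0]))
t=ray("top",C([(100,103),(188,95),(198,183),(112,192)]),.255); show("rim",t)
print([round(ang(v),1) for v in (t[0]-t[1],t[3]-t[2])],[round(ang(v),1) for v in (t[0]-t[3],t[1]-t[2])])
h=ray("top",C([(40,112),(50,210)]),.247); show("handle",h); print(ang(h[0]-h[1]))
y=ray("top",C([(305,383),(508,413),(485,570),(280,542)]),.013); show("tray",y); print([round(ang(v),1) for v in (y[0]-y[1],y[3]-y[2])],ang(y[0]-y[3]),np.linalg.norm(y[0]-y[1]),np.linalg.norm(y[0]-y[3]))
tb=ray("top",C([(378,380),(437,391)]),.05); show("tab",tb)
cv=ray("top",C([(594,270),(740,250),(751,333),(613,353)]),.035); show("cover",cv); print(ang(cv[0]-cv[1]),ang(cv[3]-cv[2]),np.linalg.norm(cv[0]-cv[1]))
b=ray("top",C([(622,461),(766,437)]),.006); show("base",b); print(ang(b[0]-b[1]),np.linalg.norm(b[0]-b[1]))
# scene
show("s rim",ray("scene",S([(88,75),(108,42),(158,60),(133,92)]),.255))
show("s tray",ray("scene",S([(120,360),(224,440),(140,516),(33,421)]),.012))
show("s base",ray("scene",S([(280,516),(395,562)]),.006))
show("s cover",ray("scene",S([(342,390),(442,430),(432,480),(320,432)]),.035))
E
```

```text
rim [[0.6511, 0.1477, 0.255], [0.6558, 0.0954, 0.255], [0.6024, 0.0888, 0.255], [0.5972, 0.1396, 0.255]] mean [0.6266 0.1179 0.255 ]
[np.float64(95.1), np.float64(95.9)] [np.float64(8.5), np.float64(7.0)]
handle [[0.6476, 0.1847, 0.247], [0.588, 0.1775, 0.247]] mean [0.6178 0.1811 0.247 ]
6.946962072234947
tray [[0.5049, 0.038, 0.013], [0.483, -0.1056, 0.013], [0.3732, -0.0883, 0.013], [0.3934, 0.0551, 0.013]] mean [ 0.4386 -0.0252  0.013 ]
[np.float64(81.3), np.float64(82.0)] -8.742701258986642 0.14526932653251617 0.1128286152042026
tab [[0.5035, -0.0143, 0.05], [0.4957, -0.055, 0.05]] mean [ 0.4996 -0.0346  0.05  ]
cover [[0.5817, -0.1662, 0.035], [0.5955, -0.2695, 0.035], [0.5366, -0.2756, 0.035], [0.523, -0.1785, 0.035]] mean [ 0.5592 -0.2224  0.035 ]
97.60888455386049 97.98450827922733 0.1042162852144496
base [[0.449, -0.1864, 0.006], [0.4655, -0.2892, 0.006]] mean [ 0.4573 -0.2378  0.006 ]
99.09852785316652 0.10406582987935077
s rim [[0.5996, 0.1365, 0.255], [0.6559, 0.1585, 0.255], [0.6589, 0.1, 0.255], [0.6023, 0.0857, 0.255]] mean [0.6292 0.1202 0.255 ]
s tray [[0.5032, 0.0348, 0.012], [0.4837, -0.1037, 0.012], [0.3754, -0.0895, 0.012], [0.3971, 0.054, 0.012]] mean [ 0.4398 -0.0261  0.012 ]
s base [[0.4493, -0.1864, 0.006], [0.4683, -0.2885, 0.006]] mean [ 0.4588 -0.2375  0.006 ]
s cover [[0.5816, -0.1707, 0.035], [0.5943, -0.2675, 0.035], [0.54, -0.2831, 0.035], [0.5274, -0.1782, 0.035]] mean [ 0.5608 -0.2249  0.035 ]
```

```bash
python3 -m creep '{"slide":[[0,0,-0.03],[-0.03,-0.033,0],[-0.03,-0.033,0],[-0.03,-0.033,0],[-0.03,-0.033,0],[-0.03,-0.033,0],[-0.03,-0.033,0],[-0.03,-0.033,0]],"twist":[0,0,0,0,0,0,0,0]}' 60 40
python3 -m creep '{"slide":[[-0.03,-0.033,0],[-0.03,-0.033,0],[-0.03,-0.033,0],[-0.03,-0.033,0],[-0.03,-0.033,0],[-0.03,-0.033,0],[-0.03,-0.033,0],[-0.03,-0.033,0]],"twist":[0,0,0,0,0,0,0,0]}'
python3 -m creep '{"slide":[[-0.03,-0.033,0],[0,0,0],[0,0,0],[0,0,0],[0,0,0],[0,0,0],[0,0,0],[0,0,0]],"twist":[0,10.4,10.4,10.4,10.4,10.4,10.4,10.4]}'
python3 -m creep '{"slide":[[0,0,0.0],[0,0,0]],"twist":[10.4,0]}'
cat >> h.py <<'E'
def st(tx=None,ty=None):
    o=manip.get_obs(); R=Ro.from_quat(o["ee_rot"]); y=R.apply([0,1,0])
    print("t",round(o["clock"],2),"p",np.round(o["position"],4),"tooly deg",round(np.degrees(np.arctan2(y[1],y[0])),1),"tilt",round(np.degrees(np.arccos(-R.apply([0,0,1])[2])),1),"F",np.round(o["ft_force"],1),"w",round(o["grip_width"],3),"gf",round(o["grasp_force"],1),"j7",round(o["joint_pos"][6],2))
    if tx is not None: print("tool slide to target",np.round(R.inv().apply(np.array([tx,ty,o["position"][2]])-o["position"]),4))
E
python3 -c "
from h import *
st(.4975,-.0345)"
```

```text
clock: 1.1
position: [0.3056, 0.3244, 0.2611]
ee_rot: [0.131, 0.991, -0.0, -0.0]
ft_force: [1.1, 0.9, -0.4]
grip_width: 0.601
grasp_force: 0.0
clock: 2.1
position: [0.4686, 0.0073, 0.2612]
ee_rot: [0.131, 0.991, 0.0, -0.0]
ft_force: [0.2, -0.5, 0.2]
grip_width: 0.6
grasp_force: 0.0
clock: 3.1
position: [0.4885, -0.031, 0.261]
ee_rot: [0.696, 0.718, -0.0, -0.0]
ft_force: [-0.2, -0.3, -0.7]
grip_width: 0.603
grasp_force: 0.0
clock: 3.35
position: [0.4885, -0.031, 0.2611]
ee_rot: [0.756, 0.655, -0.0, -0.0]
ft_force: [1.4, -1.1, -0.7]
grip_width: 0.601
grasp_force: 0.0
t 3.35 p [ 0.4885 -0.031   0.2611] tooly deg -8.2 tilt 0.0 F [ 1.4 -1.1 -0.7] w 0.601 gf 0.0 j7 -0.17
tool slide to target [-0.0022  0.0094 -0.    ]
```

```bash
python3 -m creep '{"slide":[[-0.002,0.0095,0.04],[0,0,0.05],[0,0,0.05],[0,0,0.05],[0,0,0.03],[0,0,0.02],[0,0,0],[0,0,0]],"twist":[0,0,0,0,0,0,0,0]}'
python3 -m creep '{"slide":[[0,0,0],[0,0,0],[0,0,0],[0,0,0]],"twist":[0,0,0,0]}' 0 50
python3 -c "
from h import *
st(.4975,-.0345); shot('scene','scene1')"
```

```text
clock: 4.35
position: [0.4983, -0.0344, 0.0221]
ee_rot: [0.756, 0.655, 0.0, 0.0]
ft_force: [0.8, -0.8, 0.3]
grip_width: 0.598
grasp_force: 0.0
clock: 4.85
position: [0.4982, -0.0342, 0.0219]
ee_rot: [0.756, 0.654, 0.0, -0.0]
ft_force: [-1.8, 0.5, 6.9]
grip_width: 0.081
grasp_force: 49.6
t 4.85 p [ 0.4982 -0.0342  0.0219] tooly deg -8.2 tilt 0.1 F [-1.8  0.5  6.9] w 0.081 gf 49.6 j7 0.05
tool slide to target [-0.0004 -0.0006 -0.    ]
```

View pics/scene1.png

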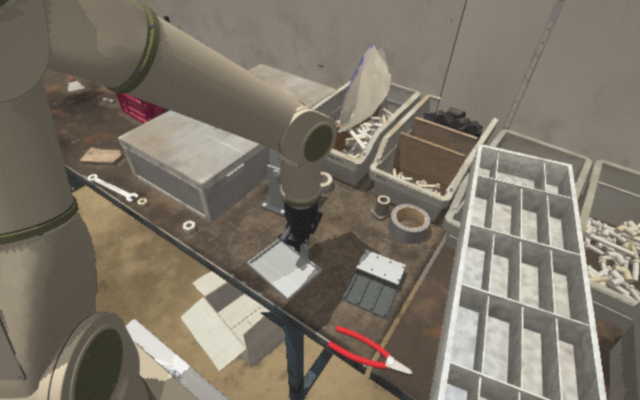

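```bash
python3 -m creep '{"slide":[[0.0065,0.0143,0],[0.0065,0.0243,0],[0.0065,0.0243,0],[0.0065,0.0243,0],[0.0065,0.0243,0],[0.0065,0.0243,0],[0.0065,0.0243,0],[0.0065,0.0243,0]],"twist":[0,0,0,0,0,0,0,0]}'
python3 -m creep '{"slide":[[0,0.010,0],[0,0,0],[0,0,0],[0,0,0],[0,0,0],[0,0,0],[0,0,0],[0,0,0]],"twist":[0,-2.5,-2.5,-2.5,-2.5,-2.5,-2.6,0]}'
python3 -c "
from h import *
st(.6976,-.0108)"
```

```text
clock: 5.9
position: [0.6875, -0.0098, 0.0219]
ee_rot: [0.756, 0.654, -0.001, -0.001]
ft_force: [-10.3, -2.0, 14.9]
grip_width: 0.08
grasp_force: 51.0
clock: 6.9
position: [0.6984, -0.0105, 0.0219]
ee_rot: [0.664, 0.748, 0.001, 0.0]
ft_force: [0.9, 1.1, 4.1]
grip_width: 0.08
grasp_force: 49.5
t 6.9 p [ 0.6984 -0.0105  0.0219] tooly deg 6.9 tilt 0.1 F [0.9 1.1 4.1] w 0.08 gf 49.5 j7 0.3
tool slide to target [-0.0002 -0.0008 -0.    ]
```

```bash
python3 -m creep '{"slide":[[0,0,0],[0,0,0],[0,0,0],[0,0,-0.04],[0,0,-0.05],[0,0,-0.05],[0,0,-0.05],[0,0,-0.05]],"twist":[0,0,0,0,0,0,0,0]}' 35
python3 -m creep '{"slide":[[0,0,-0.05],[0,0,0],[0,0,0],[0,0,0],[0,0,0],[0,0,0],[0,0,0],[0,0,0]],"twist":[10,10,10,10,10,10,10,10]}' 30
python3 -m creep '{"slide":[[-0.01,0,0],[-0.01,-0.04,0],[-0.01,-0.04,0],[-0.01,-0.04,0],[-0.01,-0.04,0],[-0.006,-0.04,0],[0,0,0]],"twist":[10,0,0,0,0,0,0]}'
python3 -c "
from h import *
st(.6185,.181); p,d=shot('top','top2'); cv2.imwrite('pics/top2c.png',cv2.resize(p[110:280,205:425],None,fx=3,fy=3,interpolation=cv2.INTER_CUBIC))"
```

```text
clock: 7.9
position: [0.6974, -0.0108, 0.2629]
ee_rot: [0.664, 0.748, -0.0, -0.0]
ft_force: [-0.1, 0.1, 0.2]
grip_width: 0.351
grasp_force: 0.0
clock: 8.9
position: [0.6976, -0.0108, 0.3112]
ee_rot: [0.99, 0.144, -0.0, -0.0]
ft_force: [0.3, 0.0, 0.1]
grip_width: 0.3
grasp_force: 0.0
clock: 9.78
position: [0.6174, 0.184, 0.3108]
ee_rot: [0.998, 0.063, -0.001, -0.001]
ft_force: [0.9, -0.0, -0.7]
grip_width: 0.303
grasp_force: 0.0
t 9.78 p [0.6174 0.184  0.3108] tooly deg -82.8 tilt 0.1 F [ 0.9 -0.  -0.7] w 0.303 gf 0.0 j7 -1.56
tool slide to target [ 0.0007  0.0031 -0.    ]
```

View pics/top2c.png

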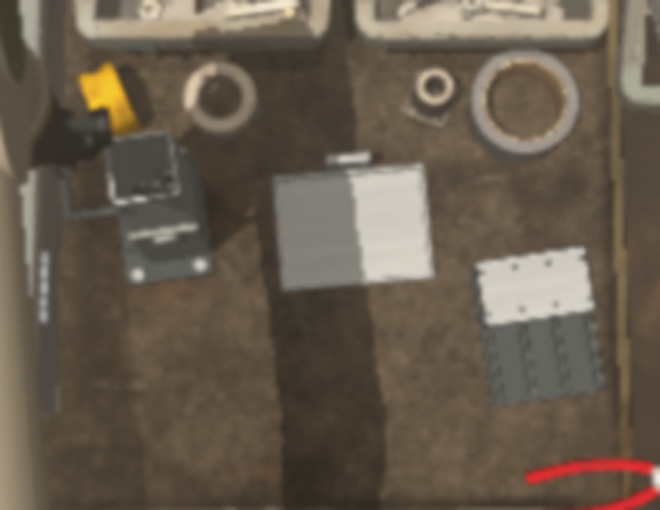

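Tray corners at crop (273,178),(425,164),(434,276),(282,290), half in the arm's shadow. The gripper is over the handle.

```bash
python3 - <<'E'
from h import *
c=np.array([205,110])+(np.array([(273,178),(425,164),(434,276),(282,290)])+.5)/3-.5
P=ray("top",c,.013); print(P.round(4),P.mean(0))
o=np.array([.627,.118]); t=np.radians(7); print("from drop", P.mean(0)[:2]-(o-.135*np.array([-np.sin(t),np.cos(t)])))
E
```

```text
[[ 0.6677  0.0247  0.013 ]
 [ 0.6809 -0.1215  0.013 ]
 [ 0.572  -0.1287  0.013 ]
 [ 0.5592  0.0159  0.013 ]] [ 0.61994839 -0.05240399  0.013     ]
from drop [-0.02350397 -0.03641026]
```

```bash
python3 -m creep '{"slide":[[0,0.003,0.03],[0,0,0.03],[0,0,0.018],[0,0,0],[0,0,0]],"twist":[0,0,0,0,0]}'
python3 -m creep '{"slide":[[0,0,0],[0,0,0],[0,0,0]],"twist":[0,0,0]}' 0 40
python3 -c "
from h import *
st(.6185,.181)"
```

```text
clock: 10.45
position: [0.6196, 0.176, 0.2345]
ee_rot: [0.998, 0.059, 0.001, -0.0]
ft_force: [-0.5, -0.9, -0.7]
grip_width: 0.302
grasp_force: 0.0
clock: 10.82
position: [0.6195, 0.1773, 0.2347]
ee_rot: [0.998, 0.06, 0.001, -0.001]
ft_force: [-0.4, 2.1, 6.3]
grip_width: 0.091
grasp_force: 39.1
t 10.82 p [0.6195 0.1773 0.2347] tooly deg -83.1 tilt 0.2 F [-0.4  2.1  6.3] w 0.091 gf 39.1 j7 -1.54
tool slide to target [-0.0006 -0.0038  0.    ]
```

The tray has been knocked about 43 mm off, so I release the handle and drag it back first.

```bash
python3 -m creep '{"slide":[[0,0,0],[0,0,0],[0,0,-0.04],[0,0,-0.036],[0.006,0.046,0],[0.006,0.046,0],[0.006,0.046,0],[0.006,0.046,0]],"twist":[0,0,0,0,0,0,0,0]}' 30
python3 -m creep '{"slide":[[0.0076,0.0465,0],[0,0,0],[0,0,0],[0,0,0],[0,0,0],[0,0,0],[0,0,0],[0,0,0]],"twist":[0,-10,-10,-10,-10,-10,-10,-10]}' 60
python3 -m creep '{"slide":[[0,0,0],[0,0,0],[0,0,0]],"twist":[-9,-8.7,0]}'
python3 -c "
from h import *
st(.6787,-.0477)"
```

```text
clock: 11.82
position: [0.6649, -0.0051, 0.3092]
ee_rot: [0.998, 0.06, -0.0, 0.0]
ft_force: [-0.1, 0.8, 0.6]
grip_width: 0.304
grasp_force: 0.0
clock: 12.82
position: [0.6777, -0.0491, 0.3091]
ee_rot: [0.782, 0.623, -0.0, -0.0]
ft_force: [0.8, 0.3, 0.4]
grip_width: 0.602
grasp_force: 0.0
clock: 13.2
position: [0.6777, -0.0491, 0.3091]
ee_rot: [0.679, 0.734, -0.0, -0.0]
ft_force: [0.1, 0.1, 0.2]
grip_width: 0.597
grasp_force: 0.0
t 13.2 p [ 0.6777 -0.0491  0.3091] tooly deg 4.5 tilt 0.0 F [0.1 0.1 0.2] w 0.597 gf 0.0 j7 0.25
tool slide to target [ 0.0013  0.0011 -0.    ]
```

```bash
python3 -m creep '{"slide":[[0.001,0.001,0.05],[0,0,0.06],[0,0,0.06],[0,0,0.06],[0,0,0.037],[0,0,0.02],[0,0,0],[0,0,0]],"twist":[0,0,0,0,0,0,0,0]}'
python3 -m creep '{"slide":[[0,0,0],[0,0,0],[0,0,0],[0,0,0]],"twist":[0,0,0,0]}' 0 50
python3 -m creep '{"slide":[[0.0066,0.0048,0],[0.0066,0.0048,0],[0.0066,0.0048,0],[0.0066,0.0048,0],[0.0066,0.0048,0],[0,0,0],[0,0,0]],"twist":[0,0,0,0,0,-2.4,0]}'
python3 -c "
from h import *
st(.7,-.0128)"
```

```text
clock: 14.2
position: [0.68, -0.0478, 0.0242]
ee_rot: [0.679, 0.734, 0.001, 0.001]
ft_force: [-0.5, -0.0, 0.8]
grip_width: 0.603
grasp_force: 0.0
clock: 14.7
position: [0.6795, -0.0476, 0.0233]
ee_rot: [0.679, 0.735, 0.001, 0.001]
ft_force: [0.0, 0.9, 6.6]
grip_width: 0.084
grasp_force: 50.0
clock: 15.58
position: [0.7007, -0.0131, 0.0233]
ee_rot: [0.663, 0.749, 0.0, 0.001]
ft_force: [-0.5, -0.2, 6.0]
grip_width: 0.082
grasp_force: 50.0
t 15.57 p [ 0.7007 -0.0131  0.0233] tooly deg 7.0 tilt 0.1 F [-0.5 -0.2  6. ] w 0.082 gf 50.0 j7 0.31
tool slide to target [ 0.0004 -0.0006 -0.    ]
```

```bash
python3 -m creep '{"slide":[[0,0,0],[0,0,0],[0,0,0],[0,0,-0.04],[0,0,-0.05],[0,0,-0.05],[0,0,-0.05],[0,0,-0.05]],"twist":[0,0,0,0,0,0,0,0]}' 35
python3 -m creep '{"slide":[[0,0,-0.047],[0,0,0],[0,0,0],[0,0,0],[0,0,0],[0,0,0],[0,0,0],[0,0,0]],"twist":[10,10,10,10,10,10,10,10]}' 30
python3 -m creep '{"slide":[[-0.01,0,0],[-0.01,-0.04,0],[-0.01,-0.04,0],[-0.01,-0.04,0],[-0.01,-0.04,0],[-0.0075,-0.039,0],[0,0,0],[0,0,0]],"twist":[10,0,0,0,0,0,0,0]}'
python3 - <<'E'
from h import *
st(.6195,.1773); p,d=shot('top','top3')
# tray mask: bright low-saturation near expected location; print corners
q=proj("top",[[.6415,-.02,.013]])[0]; hsv=cv2.cvtColor(p,cv2.COLOR_BGR2HSV)
m=((hsv[...,1]<35)&(hsv[...,2]>85)).astype(np.uint8)
n,l,s,c=cv2.connectedComponentsWithStats(m); k=l[int(q[1]),int(q[0])]; print(q,s[k],c[k])
ys,xs=np.where(l==k); r=cv2.minAreaRect(np.c_[xs,ys].astype(np.float32)); print(r)
P=ray("top",cv2.boxPoints(r),.012); print(P.round(4),P.mean(0))
cv2.imwrite('pics/top3c.png',cv2.resize(p[110:280,205:425],None,fx=3,fy=3,interpolation=cv2.INTER_CUBIC))
E
```

```text
clock: 16.58
position: [0.6998, -0.0128, 0.2639]
ee_rot: [0.663, 0.749, 0.0, -0.0]
ft_force: [0.1, -0.3, -0.5]
grip_width: 0.348
grasp_force: 0.0
clock: 17.58
position: [0.6999, -0.0128, 0.3091]
ee_rot: [0.99, 0.144, -0.0, -0.0]
ft_force: [-0.5, -0.5, 0.7]
grip_width: 0.299
grasp_force: 0.0
clock: 18.58
position: [0.6193, 0.1754, 0.3093]
ee_rot: [0.998, 0.06, 0.0, 0.0]
ft_force: [-0.3, 0.2, -0.2]
grip_width: 0.297
grasp_force: 0.0
t 18.57 p [0.6193 0.1754 0.3093] tooly deg -83.1 tilt 0.0 F [-0.3  0.2 -0.2] w 0.297 gf 0.0 j7 -1.55
tool slide to target [ 0.0004 -0.0018 -0.    ]
[311.20135474 177.88304504] [ 285  157   54   44 1929] [311.1093831  178.49507517]
((310.9461669921875, 178.06924438476562), (38.82286834716797, 50.978275299072266), 82.87498474121094)
[[ 0.6887  0.0606  0.012 ]
 [ 0.7069 -0.0857  0.012 ]
 [ 0.594  -0.0984  0.012 ]
 [ 0.5763  0.0463  0.012 ]] [ 0.64147759 -0.01931698  0.012     ]
```

```bash
python3 -m creep '{"slide":[[0,-0.002,0.03],[0,0,0.03],[0,0,0.016],[0,0,0],[0,0,0]],"twist":[0,0,0,0,0]}'
python3 -m creep '{"slide":[[0,0,0],[0,0,0],[0,0,0]],"twist":[0,0,0]}' 0 50
python3 -c "
from h import *
st(.6195,.1773)
q=np.linspace(0,2.2,25); a=q-.512; print((1000*.1285*np.c_[np.diff(np.sin(a)),-np.diff(np.cos(a))]).round(1).tolist())"
```

```text
clock: 19.25
position: [0.6197, 0.1777, 0.2345]
ee_rot: [0.998, 0.06, 0.001, -0.0]
ft_force: [-0.3, 0.3, 0.7]
grip_width: 0.301
grasp_force: 0.0
clock: 19.62
position: [0.6196, 0.178, 0.2344]
ee_rot: [0.998, 0.061, 0.001, -0.0]
ft_force: [-0.5, -1.1, 6.1]
grip_width: 0.093
grasp_force: 49.0
t 19.62 p [0.6196 0.178  0.2344] tooly deg -83.0 tilt 0.1 F [-0.5 -1.1  6.1] w 0.093 gf 49.0 j7 -1.53
tool slide to target [-0.0002  0.0007 -0.    ]
[[10.5, -5.3], [11.0, -4.3], [11.3, -3.3], [11.6, -2.2], [11.7, -1.2], [11.8, -0.1], [11.7, 1.0], [11.6, 2.1], [11.4, 3.1], [11.0, 4.1], [10.6, 5.1], [10.1, 6.1], [9.5, 7.0], [8.8, 7.8], [8.1, 8.6], [7.2, 9.3], [6.4, 9.9], [5.4, 10.5], [4.4, 10.9], [3.4, 11.3], [2.4, 11.5], [1.3, 11.7], [0.2, 11.8], [-0.8, 11.7]]
```

```bash
python3 -m creep '{"slide":[[0,0.0105,-0.0053],[0,0.011,-0.0043],[0,0.0113,-0.0033],[0,0.0116,-0.0022],[0,0.0117,-0.0012],[0,0.0118,-0.0001],[0,0.0117,0.001],[0,0.0116,0.0021]],"twist":[0,0,0,0,0,0,0,0]}'
python3 -m creep '{"slide":[[0,0.0114,0.0031],[0,0.011,0.0041],[0,0.0106,0.0051],[0,0.0101,0.0061],[0,0.0095,0.007],[0,0.0088,0.0078],[0,0.0081,0.0086],[0,0.0072,0.0093]],"twist":[0,0,0,0,0,0,0,0]}'
python3 -c "
from h import *
st()"
```

```text
clock: 20.62
position: [0.6324, 0.0893, 0.2482]
ee_rot: [0.998, 0.062, 0.003, -0.001]
ft_force: [11.7, 5.7, 2.0]
grip_width: 0.094
grasp_force: 49.5
clock: 21.62
position: [0.6399, 0.0127, 0.1952]
ee_rot: [0.998, 0.061, 0.001, -0.001]
ft_force: [6.3, 7.5, 1.0]
grip_width: 0.094
grasp_force: 50.0
t 21.62 p [0.6399 0.0127 0.1952] tooly deg -83.0 tilt 0.1 F [6.3 7.5 1. ] w 0.094 gf 50.0 j7 -1.25
```

```bash
python3 -m creep '{"slide":[[0,0.0064,0.0099],[0,0.0054,0.0105],[0,0.0044,0.0109],[0,0.0034,0.0113],[0,0.0024,0.0115],[0,0.0013,0.0117],[0,0.0002,0.0118],[0,-0.0008,0.011]],"twist":[0,0,0,0,0,0,0,0]}'
python3 -m creep '{"slide":[[0,0,0],[0,0,0],[0,0,0],[0,0,0],[0,0,0],[0,0,0]],"twist":[0,0,0,0,0,0]}'
python3 -c "
from h import *
st(); p,d=shot('top','top4'); p2,_=shot('scene','scene4')
a=cv2.resize(p[120:260,220:400],None,fx=2.6,fy=2.6,interpolation=cv2.INTER_CUBIC); b=cv2.resize(p2[130:330,225:400],(327,374)); h=max(a.shape[0],b.shape[0])
I=np.zeros((h,a.shape[1]+b.shape[1],3),np.uint8); I[:a.shape[0],:a.shape[1]]=a; I[:b.shape[0],a.shape[1]:]=b; cv2.imwrite('pics/m4.png',I)"
```

```text
clock: 22.62
position: [0.6431, -0.0083, 0.1078]
ee_rot: [0.998, 0.062, 0.001, -0.002]
ft_force: [-10.1, 10.3, 49.1]
grip_width: 0.094
grasp_force: 55.5
clock: 23.38
position: [0.6434, -0.0083, 0.1074]
ee_rot: [0.998, 0.062, 0.001, -0.002]
ft_force: [6.0, 9.6, 3.2]
grip_width: 0.096
grasp_force: 51.4
t 23.38 p [ 0.6434 -0.0083  0.1074] tooly deg -82.9 tilt 0.2 F [6.  9.6 3.2] w 0.096 gf 51.4 j7 -1.17
```

View pics/m4.png

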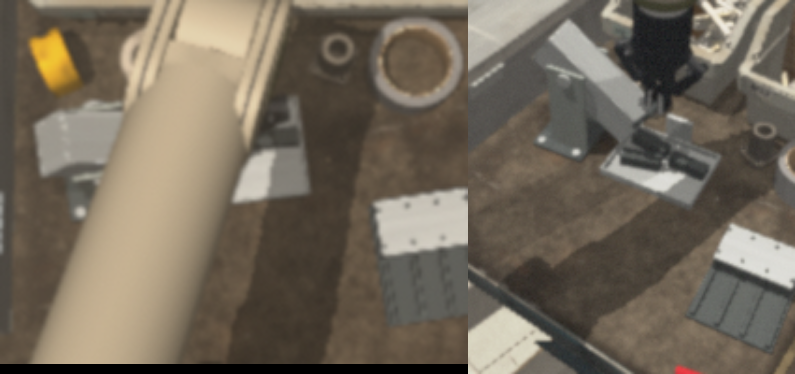

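Three dark blanks lie in the tray (scene crop (640,158), (688,163), (652,140)). The last is close to the mouth, so I check heights by depth.

```bash
python3 - <<'E'
from h import *
p,d=manip.camera("scene"); c=manip.camera_params("scene")
vv,uu=np.mgrid[150:260,290:370]; z=d[150:260,290:370]
X=np.stack([(uu-c["intrinsics"][0][2])/c["intrinsics"][0][0]*z,(vv-c["intrinsics"][1][2])/c["intrinsics"][1][1]*z,z],-1)
W=(X-np.array(c["t"]))@np.array(c["R"])
dark=p[150:260,290:370].max(-1)<70
m=dark&(W[...,0]>.57)&(W[...,0]<.71)&(W[...,1]>-.11)&(W[...,1]<.07)&(W[...,2]<.12)&(z>0)
print(m.sum()); h=np.where(m,W[...,2]*1000,0).astype(int)
r=np.where(m.any(1))[0]; q=np.where(m.any(0))[0]
for i in range(r[0],r[-1]+1): print(i+150,' '.join('%3d'%v if v else '  .' for v in h[i,q[0]:q[-1]+1:2]))
I=cv2.resize(p[185:245,300:375],None,fx=7,fy=7,interpolation=cv2.INTER_CUBIC); cv2.imwrite('pics/s5.png',I)
E
```

```text
567
184   .   .   .   .   .   .   .   .   .   .   .   . 119   .   .   .   .   .   .   .   .   .   .   .   .   .   .   .   .   .   .   .   .   .   .
185   .   .   .   .   .   .   .   .   .   .   .   .   .   .   .   .   .   .   .   .   .   .   .   .   .   .   .   .   .   .   .   .   .   .   .
186   .   .   .   .   .   .   .   .   .   .   .   .   .   .   .   .   .   . 118   .   .   .   .   .   .   .   .   .   .   .   .   .   .   .   .
187   .   .   .   .   .   .   .   .   .   .   .   .   .   .   .   .   .   . 116   .   .   .   .   .   .   .   .   .   .   .   .   .   .   .   .
188   .   .   .   .   .   .   .   .   .   .   .   .   .   .   .   .   . 119   .   .   .   .   .   .   .   .   .   .   .   .   .   .   .   .   .
189   .   .   .   .   .   .   .   .   .   .   .   .   .   .   .   .   . 115   .   .   .   .   .   .   .   .   .   .   .   .   .   .   .   .   .
190   .   .   .   .   .   .   .   .   .   .   .   .   .   .   .   .   .   .   .   .   .   .   .   .   .   .   .   .   .   .   .   .   .   .   .
191   .   .   .   .   .   .   .   .   .   .   .   .   .   .   .   .   .   .   .   .   . 
[... 7419 characters left out ...]
   .   .   .   .   .   .   .   .   .   .   .   .   .   .   .   .   .   .   .   .   .   .   .   .   .   .   .   .   .   .   .
244   .   .   .   .   .   .   .   .   .   .   .   .   .   .   .   .   .   .   .   .   .   .   .   .   .   .   .   .   .   .   .   .   .   .   .
245   .   .   .   .   .   .   .   .   .   .   .   .   .   .   .   .   .   .   .   .   .  -2   .   .   .   .   .   .   .   .   .   .   .   .   .
246   .   .   .   .   .   .   .   .   .   .   .   .   .   .   .   .   .   .   .   .   .   .  -3   .   .   .   .   .   .   .   .   .   .   .   .
247   .   .   .   .   .   .   .   .   .   .   .   .   .   .   .   .   .   .   .   .   .   .  -1   .   .   .   .   .   .   .   .   .   .   .   .
```

View pics/s5.png

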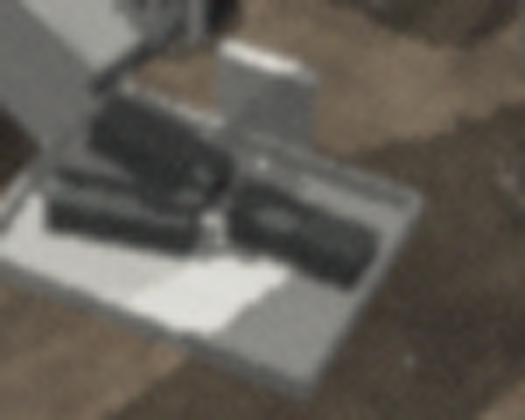

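The crop shows three blanks flat in the tray (tops at ~23 mm), clear of the mouth. Swinging the tube back by the reverse arc.

```bash
python3 -m creep '{"slide":[[0,0.0008,-0.011],[0,-0.0002,-0.0118],[0,-0.0013,-0.0117],[0,-0.0024,-0.0115],[0,-0.0034,-0.0113],[0,-0.0044,-0.0109],[0,-0.0054,-0.0105],[0,-0.0064,-0.0099]],"twist":[0,0,0,0,0,0,0,0]}'
python3 -m creep '{"slide":[[0,-0.0072,-0.0093],[0,-0.0081,-0.0086],[0,-0.0088,-0.0078],[0,-0.0095,-0.007],[0,-0.0101,-0.0061],[0,-0.0106,-0.0051],[0,-0.011,-0.0041],[0,-0.0114,-0.0031]],"twist":[0,0,0,0,0,0,0,0]}'
python3 -m creep '{"slide":[[0,-0.0116,-0.0021],[0,-0.0117,-0.001],[0,-0.0118,0.0001],[0,-0.0117,0.0012],[0,-0.0116,0.0022],[0,-0.0113,0.0033],[0,-0.011,0.0043],[0,-0.0105,0.0053]],"twist":[0,0,0,0,0,0,0,0]}'
python3 -m creep '{"slide":[[0,0,0],[0,0,0]],"twist":[0,0]}'
python3 -c "
from h import *
st()"
```

```text
clock: 24.52
position: [0.6386, 0.0114, 0.195]
ee_rot: [0.998, 0.06, -0.001, 0.0]
ft_force: [2.5, 0.8, -8.9]
grip_width: 0.09
grasp_force: 48.5
clock: 25.52
position: [0.6308, 0.084, 0.2496]
ee_rot: [0.998, 0.058, 0.002, 0.001]
ft_force: [-3.7, -7.9, 10.7]
grip_width: 0.091
grasp_force: 51.8
clock: 26.52
position: [0.6161, 0.1793, 0.2351]
ee_rot: [0.998, 0.061, -0.003, -0.001]
ft_force: [-23.1, -1.1, 13.7]
grip_width: 0.09
grasp_force: 55.5
clock: 26.78
position: [0.6159, 0.1805, 0.2341]
ee_rot: [0.998, 0.062, -0.003, -0.002]
ft_force: [-19.8, 3.0, 7.0]
grip_width: 0.092
grasp_force: 55.3
t 26.77 p [0.6159 0.1805 0.2341] tooly deg -82.9 tilt 0.4 F [-19.8   3.    7. ] w 0.092 gf 55.3 j7 -1.53
```

```bash
python3 -m creep '{"slide":[[0,0,0],[0,0,0],[0,0,-0.04],[0,0,-0.04],[-0.014,0.043,0],[-0.014,0.043,0],[-0.014,0.043,0],[-0.014,0.043,0]],"twist":[0,0,0,0,0,0,0,0]}' 30
python3 -m creep '{"slide":[[-0.014,0.043,0],[-0.014,0.043,0],[-0.014,0.043,0],[-0.014,0.043,0],[-0.014,0.043,0],[-0.014,0.043,0],[0,0,0]],"twist":[0,0,0,0,0,0,0]}' 60
python3 - <<'E'
from h import *
st(); p,d=shot('top','top6'); p2,_=shot('scene','scene6')
m=(p.max(-1)<75).astype(np.uint8); m[:,:270]=0;m[:,350:]=0;m[:150]=0;m[210:]=0
n,l,s,c=cv2.connectedComponentsWithStats(m)
for k in range(1,n):
    if s[k,4]>60:
        ys,xs=np.where(l==k); r=cv2.minAreaRect(np.c_[xs,ys].astype(np.float32)); P=ray("top",cv2.boxPoints(r),.023); e=[np.linalg.norm(P[i]-P[i-1]) for i in (1,2)]; v=(P[1]-P[0]) if e[0]>e[1] else (P[2]-P[1]); print(s[k],P.mean(0).round(4),np.round(e,3),np.degrees(np.arctan2(v[1],v[0])))
q=proj("top",[[.627,.1155,.255],[.6193,.18,.247]]); print(q)
cv2.imwrite('pics/top6c.png',cv2.resize(p[145:220,225:345],None,fx=6,fy=6,interpolation=cv2.INTER_CUBIC))
E
```

```text
clock: 27.78
position: [0.5841, -0.0012, 0.3139]
ee_rot: [0.998, 0.06, 0.001, -0.0]
ft_force: [-0.4, -0.5, -0.1]
grip_width: 0.298
grasp_force: 0.0
clock: 28.65
position: [0.53, -0.2706, 0.3141]
ee_rot: [0.998, 0.057, 0.0, 0.001]
ft_force: [0.2, 0.3, -0.1]
grip_width: 0.6
grasp_force: 0.0
t 28.65 p [ 0.53   -0.2706  0.3141] tooly deg -83.5 tilt 0.1 F [ 0.2  0.3 -0.1] w 0.6 gf 0.0 j7 -0.82
[270 155  25  39 555] [0.6515 0.0632 0.023 ] [0.069 0.11 ] -179.87517972758184
[[252.9975444  165.24732935]
 [226.34851565 169.21465029]]
```

View pics/top6c.png

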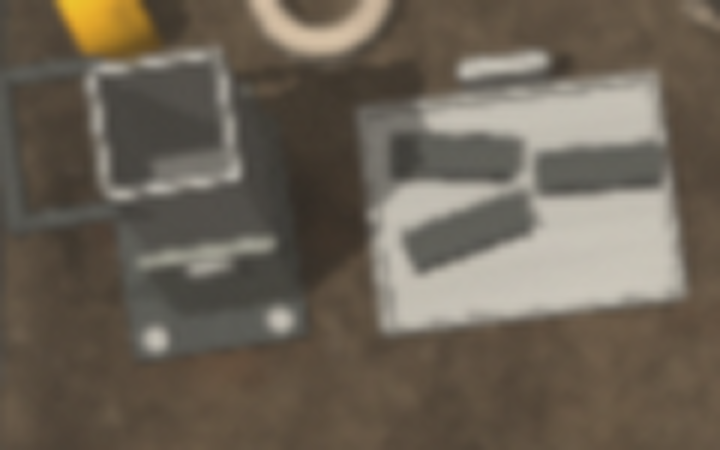

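Tube upright with handle at left. Blanks in the crop: A (457,157), B (600,168), C (470,232), all flat. Now I compute their poses and refine the rack's.

```bash
cat >> h.py <<'E'
def rect(n,m,z):
    ys,xs=np.where(m); r=cv2.minAreaRect(np.c_[xs,ys].astype(np.float32)); P=ray(n,cv2.boxPoints(r),z)
    e=[np.linalg.norm(P[i+1]-P[i]) for i in (0,1)]; v=P[1]-P[0] if e[0]>e[1] else P[2]-P[1]
    a=np.degrees(np.arctan2(v[1],v[0])); a=a+180 if a<0 else a
    return P.mean(0)[:2].round(4),np.round(sorted(e),3),round(a,1)
def blanks(p):
    c=np.round(proj("top",[[.56,.06,.0],[.73,-.11,.0]])).astype(int); g=cv2.GaussianBlur(p,(0,0),.1).max(-1)
    m=np.zeros(g.shape,np.uint8); P=proj("top",[[.688,.056,.003],[.703,-.085,.003],[.595,-.095,.003],[.58,.046,.003]])
    cv2.fillConvexPoly(m,np.round(P).astype(int),1); m=(m>0)&(g<125)
    m=cv2.morphologyEx(m.astype(np.uint8),cv2.MORPH_OPEN,np.ones((3,3)))
    n,l,s,_=cv2.connectedComponentsWithStats(m)
    for k in range(1,n):
        if s[k,4]>50: print(s[k],*rect("top",l==k,.02))
E
python3 - <<'E'
from h import *
blanks(cv2.imread('pics/top6.png'))
for n,f in(("top","top3"),("scene","scene0")):
    p=cv2.imread(f'pics/{f}.png'); m=(p.min(-1)>150).astype(np.uint8)
    q=proj(n,[[.56,-.224,.035]])[0].round().astype(int); _,l,s,_=cv2.connectedComponentsWithStats(m); k=l[q[1],q[0]]; print(n,s[k],*rect(n,l==k,.035))
E
```

```text
[285 162  27  16 252] [0.6683 0.0181] [0.043 0.074] 97.7
[315 169  21   8 142] [ 0.6551 -0.0593] [0.02  0.058] 94.6
[293 178  20  12 142] [0.625  0.0041] [0.02 0.06] 110.7
top [364 193  39  25 727] [ 0.5589 -0.222 ] [0.059 0.101] 98.3
scene [357 250  48  34 876] [ 0.5596 -0.2217] [0.062 0.105] 97.4
```

```bash
python3 -m creep '{"slide":[[0.025,-0.033,0],[0.025,-0.033,0],[0.025,-0.033,0],[0.025,-0.033,0],[0.025,-0.033,0],[0.023,-0.031,0],[0,0,0],[0,0,0]],"twist":[0,0,0,0,0,0,-10,-10]}' 45
python3 -m creep '{"slide":[[0,0,0.02],[0,0,0.03],[0,0,0.03],[0,0,0.03],[0,0,0.03],[0,0,0.03],[0,0,0.03],[0,0,0]],"twist":[-10,-10,-10,-10,-10,-10,-8.1,0]}'
python3 -c "
from h import *
st(.655,-.0593)"
```

```text
clock: 29.75
position: [0.6557, -0.0506, 0.3131]
ee_rot: [0.971, 0.237, -0.0, 0.0]
ft_force: [-0.7, -1.1, -0.5]
grip_width: 0.451
grasp_force: 0.0
clock: 30.75
position: [0.6541, -0.0513, 0.1114]
ee_rot: [0.675, 0.738, -0.001, -0.002]
ft_force: [0.8, 0.5, 0.6]
grip_width: 0.449
grasp_force: 0.0
t 30.75 p [ 0.6541 -0.0513  0.1114] tooly deg 5.1 tilt 0.2 F [0.8 0.5 0.6] w 0.449 gf 0.0 j7 0.32
tool slide to target [-0.0081  0.0002 -0.    ]
```

```bash
python3 -m creep '{"slide":[[-0.008,0,0.03],[0,0,0.03],[0,0,0.025],[0,0,0.0125],[0,0,0],[0,0,0]],"twist":[0,0,0,0,0,0]}'
python3 -m creep '{"slide":[[0,0,0],[0,0,0],[0,0,0],[0,0,0]],"twist":[0,0,0,0]}' 0 60
python3 -c "
from h import *
st(.655,-.0593)"
```

```text
clock: 31.5
position: [0.6569, -0.0611, 0.0173]
ee_rot: [0.676, 0.737, 0.001, 0.001]
ft_force: [-0.1, 0.3, 0.2]
grip_width: 0.447
grasp_force: 0.0
clock: 32.0
position: [0.6568, -0.0612, 0.0172]
ee_rot: [0.675, 0.737, 0.001, 0.001]
ft_force: [-2.0, 0.4, 5.7]
grip_width: 0.209
grasp_force: 58.9
t 32.0 p [ 0.6568 -0.0612  0.0172] tooly deg 5.0 tilt 0.1 F [-2.   0.4  5.7] w 0.209 gf 58.9 j7 0.37
tool slide to target [ 0.0021 -0.0016 -0.    ]
```

```bash
python3 -m creep '{"slide":[[0,0,0],[0,0,0.002],[0,0,0.002],[0,0,0]],"twist":[0,0,0,0]}' 35
python3 -m creep '{"slide":[[0,0,0],[0,0,0],[0,0,0],[0,0,0]],"twist":[0,0,0,0]}' 0 60
python3 -m creep '{"slide":[[0,0,-0.02],[0,0,-0.03],[0,0,-0.03],[0,0,0]],"twist":[0,0,0,0]}'
python3 -c "
from h import *
st(.4943,-.2639)"
```

```text
clock: 32.5
position: [0.6557, -0.0612, 0.0114]
ee_rot: [0.675, 0.738, -0.0, -0.0]
ft_force: [-0.2, -0.3, 1.0]
grip_width: 0.352
grasp_force: 0.0
clock: 33.0
position: [0.656, -0.0613, 0.0119]
ee_rot: [0.675, 0.738, 0.0, 0.0]
ft_force: [-0.6, -0.2, 2.3]
grip_width: 0.213
grasp_force: 59.7
clock: 33.5
position: [0.6576, -0.0615, 0.0952]
ee_rot: [0.675, 0.737, 0.002, 0.002]
ft_force: [0.1, -0.4, -3.1]
grip_width: 0.213
grasp_force: 59.3
t 33.5 p [ 0.6576 -0.0615  0.0952] tooly deg 5.0 tilt 0.3 F [ 0.1 -0.4 -3.1] w 0.213 gf 59.3 j7 0.34
tool slide to target [-0.1873 -0.1804 -0.0009]
```

```bash
python3 -m creep '{"slide":[[-0.0235,-0.0226,-0.01],[-0.0235,-0.0226,0],[-0.0235,-0.0226,0],[-0.0235,-0.0226,0],[-0.0235,-0.0226,0],[-0.0235,-0.0226,0],[-0.0235,-0.0226,0],[-0.0235,-0.0226,0]],"twist":[0,0,0,0,0,0,0,0]}'
python3 -m creep '{"slide":[[0,0,0],[0,0,0],[0,0,0],[0,0,0],[0,0,0],[0,0,0],[0,0,0],[0,0,0]],"twist":[10,10,10,10,10,10,10,10]}'
python3 -m creep '{"slide":[[0,0,0],[0,0,0],[0,0,0]],"twist":[7,0,0]}'
python3 -c "
from h import *
st(.4943,-.2639); p,_=shot('top','top7'); p2,_=shot('scene','scene7'); cv2.imwrite('pics/s7c.png',cv2.resize(p2[210:330,320:440],None,fx=5,fy=5,interpolation=cv2.INTER_CUBIC))"
```

```text
clock: 34.5
position: [0.4912, -0.2648, 0.1012]
ee_rot: [0.675, 0.738, -0.0, -0.001]
ft_force: [0.0, 0.4, -2.7]
grip_width: 0.212
grasp_force: 59.3
clock: 35.5
position: [0.4919, -0.264, 0.1012]
ee_rot: [0.992, 0.128, -0.0, -0.0]
ft_force: [-0.0, 0.5, -2.3]
grip_width: 0.217
grasp_force: 59.3
clock: 35.88
position: [0.4922, -0.2642, 0.1015]
ee_rot: [0.997, 0.072, -0.0, -0.0]
ft_force: [-0.4, 0.0, -1.0]
grip_width: 0.215
grasp_force: 59.3
t 35.88 p [ 0.4922 -0.2642  0.1015] tooly deg -81.8 tilt 0.0 F [-0.4  0.  -1. ] w 0.215 gf 59.3 j7 -0.66
tool slide to target [ 0.0022 -0.     -0.    ]
```

View pics/s7c.png

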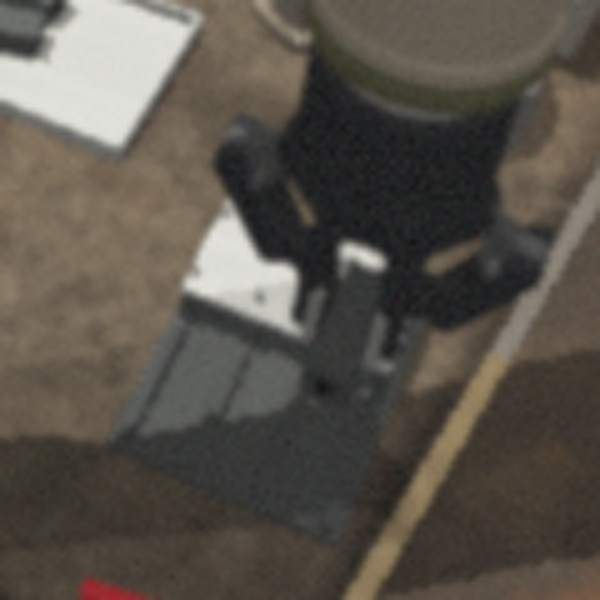

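Blank held lengthwise over lane 3 (crop (345,310)). Lowering.

```bash
python3 -m creep '{"slide":[[0,0,0.025],[0,0,0.025],[0,0,0.015],[0,0,0.008],[0,0,0.005],[0,0,0.003],[0,0,0],[0,0,0]],"twist":[0,0,0,0,0,0,0,0]}'
python3 -c "
from h import *
st(.4943,-.2639)"
```

```text
clock: 36.98
position: [0.4926, -0.2644, 0.0211]
ee_rot: [0.998, 0.07, 0.0, 0.0]
ft_force: [0.1, 0.2, -3.2]
grip_width: 0.21
grasp_force: 59.3
t 36.98 p [ 0.4926 -0.2644  0.0211] tooly deg -81.9 tilt 0.0 F [ 0.1  0.2 -3.2] w 0.21 gf 59.3 j7 -0.59
tool slide to target [ 0.0017 -0.0003  0.    ]
```

```bash
python3 -m creep '{"slide":[[0,0,0.002],[0,0,0.002],[0,0,0.001],[0,0,0]],"twist":[0,0,0,0]}'
python3 -m creep '{"slide":[[0.004,0,0],[0.004,0,0],[0.004,0,0],[0.004,0,0],[0,0,0]],"twist":[0,0,0,0,0]}'
python3 -c "
from h import *
st(.4943,-.2639)"
```

```text
clock: 37.48
position: [0.4923, -0.2644, 0.0157]
ee_rot: [0.998, 0.07, -0.0, -0.0]
ft_force: [-0.3, 0.7, -2.7]
grip_width: 0.21
grasp_force: 59.3
clock: 38.1
position: [0.5086, -0.2621, 0.0157]
ee_rot: [0.998, 0.07, 0.0, 0.0]
ft_force: [0.1, 0.7, -1.4]
grip_width: 0.212
grasp_force: 59.3
t 38.1 p [ 0.5086 -0.2621  0.0157] tooly deg -81.9 tilt 0.0 F [ 0.1  0.7 -1.4] w 0.212 gf 59.3 j7 -0.6
tool slide to target [-0.0144 -0.0002 -0.    ]
```

```bash
python3 -m creep '{"slide":[[0,0,0],[0,0,0],[0,0,-0.02],[0,0,-0.025],[-0.024,0,0],[-0.024,0,0],[0,0,0],[0,0,0]],"twist":[0,0,0,0,0,0,0,0]}' 35
python3 -m creep '{"slide":[[0,0,0],[0,0,0.02],[0,0,0.015],[0,0,0.008],[0,0,0],[0,0,0]],"twist":[0,0,0,0,0,0]}' 0 40
python3 -c "
from h import *
st()"
python3 -m creep '{"slide":[[0.008,0,0],[0.008,0,0],[0.008,0,0],[0.008,0,0],[0.008,0,0],[0.006,0,0],[0,0,0]],"twist":[0,0,0,0,0,0,0]}'
python3 -c "
from h import *
st()"
```

```text
clock: 39.1
position: [0.4618, -0.2687, 0.0616]
ee_rot: [0.998, 0.07, 0.001, 0.0]
ft_force: [0.1, -0.2, 0.4]
grip_width: 0.351
grasp_force: 0.0
clock: 39.85
position: [0.4608, -0.2691, 0.018]
ee_rot: [0.998, 0.07, 0.0, 0.0]
ft_force: [-0.1, -0.1, -0.9]
grip_width: -0.001
grasp_force: 0.0
t 39.85 p [ 0.4608 -0.2691  0.018 ] tooly deg -82.0 tilt 0.0 F [-0.1 -0.1 -0.9] w -0.001 gf 0.0 j7 -0.56
clock: 40.72
position: [0.5068, -0.2622, 0.0177]
ee_rot: [0.998, 0.07, 0.0, 0.0]
ft_force: [-0.1, -0.7, 0.0]
grip_width: 0.002
grasp_force: 0.0
t 40.73 p [ 0.5068 -0.2622  0.0177] tooly deg -81.9 tilt 0.0 F [-0.1 -0.7  0. ] w 0.002 gf 0.0 j7 -0.6
```

```bash
for i in 1; do python3 -m creep '{"slide":[[0.003,0,0],[0.002,0,0],[0,0,0]],"twist":[0,0,0]}' | grep -E "pos|ft"; done
python3 -m creep '{"slide":[[0.002,0,0],[0,0,0]],"twist":[0,0]}' | grep -E "pos|ft"
python3 -m creep '{"slide":[[0.002,0,0],[0,0,0]],"twist":[0,0]}' | grep -E "pos|ft"
```

```text
position: [0.5114, -0.2617, 0.0178]
ft_force: [-0.8, -0.9, -0.2]
position: [0.5134, -0.2614, 0.0178]
ft_force: [-0.2, -1.0, 0.5]
position: [0.5145, -0.2613, 0.0176]
ft_force: [-4.6, -0.7, 1.4]
```

```bash
python3 -m creep '{"slide":[[0.002,0,0],[0,0,0]],"twist":[0,0]}' | grep -E "pos|ft"
python3 -m creep '{"slide":[[-0.004,0,0],[-0.02,0,0],[0,0,-0.04],[0,0,-0.05],[0,0,-0.03],[0,0,0]],"twist":[0,0,0,0,0,0]}' 
python3 - <<'E'
from h import *
st(.6285,-.0035)
c,s=np.cos(np.radians(110.7)),np.sin(np.radians(110.7)); print("C grip",.625-.007*-c*-1,.0041)
E
```

```text
position: [0.5147, -0.2615, 0.0174]
ft_force: [-10.6, -0.6, 6.4]
clock: 42.6
position: [0.4951, -0.2646, 0.14]
ee_rot: [0.998, 0.07, 0.002, 0.0]
ft_force: [0.6, 0.6, 0.4]
grip_width: -0.004
grasp_force: 0.0
t 42.6 p [ 0.4951 -0.2646  0.14  ] tooly deg -81.9 tilt 0.3 F [0.6 0.6 0.4] w -0.004 gf 0.0 j7 -0.7
tool slide to target [ 0.1688 -0.2397  0.0005]
C grip 0.6274743239064549 0.0041
```

Blank home against the stop. Next is C, gripped toward its +y end and biased away from A.

```bash
python3 -m creep '{"slide":[[0.02,-0.0323,0],[0.02,-0.0323,0],[0.02,-0.0323,0],[0.02,-0.0323,0],[0.02,-0.0323,0],[0.02,-0.0323,0],[0.02,-0.0323,0],[0.019,-0.0321,0]],"twist":[0,0,0,0,0,0,0,0]}' 40
python3 -m creep '{"slide":[[0,0,0],[0,0,0],[0,0,0],[0,0,0],[0,0,0],[0,0,0],[0,0,0],[0,0,0]],"twist":[-10,-10,-10,-10,-10,-10,-10,-10]}'
python3 -m creep '{"slide":[[0,0,0.02],[0,0,0.02],[0,0,0.02],[0,0,0]],"twist":[-10,-10,-2.6,0]}'
python3 -c "
from h import *
st(.6161,.0135)"
```

```text
clock: 43.6
position: [0.6148, 0.0154, 0.1366]
ee_rot: [0.998, 0.07, -0.0, -0.0]
ft_force: [0.2, -0.0, -0.1]
grip_width: 0.4
grasp_force: 0.0
clock: 44.6
position: [0.6143, 0.0141, 0.1365]
ee_rot: [0.717, 0.697, -0.0, -0.001]
ft_force: [0.5, -0.6, 0.1]
grip_width: 0.399
grasp_force: 0.0
clock: 45.1
position: [0.6132, 0.0139, 0.0755]
ee_rot: [0.569, 0.822, -0.001, -0.002]
ft_force: [0.7, -0.3, 0.4]
grip_width: 0.397
grasp_force: 0.0
t 45.1 p [0.6132 0.0139 0.0755] tooly deg 20.6 tilt 0.2 F [ 0.7 -0.3  0.4] w 0.397 gf 0.0 j7 0.47
tool slide to target [-0.0014  0.0026 -0.    ]
```

```bash
python3 -m creep '{"slide":[[-0.001,0.002,0.02],[0,0,0.02],[0,0,0.008],[0,0,0]],"twist":[0,0,0,0]}'|grep -E "pos|ft"
python3 -m creep '{"slide":[[0,0,0.004],[0,0,0.004],[0,0,0]],"twist":[0,0,0]}'|grep -E "pos|ft"
python3 -m creep '{"slide":[[0,0,0.004],[0,0,0.004],[0,0,0]],"twist":[0,0,0]}'|grep -E "pos|ft"
```

```text
position: [0.6165, 0.0134, 0.029]
ft_force: [-0.1, -0.2, 0.7]
position: [0.6168, 0.0135, 0.0217]
ft_force: [0.3, 0.4, 0.4]
position: [0.6166, 0.0135, 0.0133]
ft_force: [0.2, 0.5, -0.0]
```

```bash
python3 -m creep '{"slide":[[0,0,0.001],[0,0,0],[0,0,0],[0,0,0],[0,0,0]],"twist":[0,0,0,0,0]}' 0 60
python3 -m creep '{"slide":[[0,0,-0.02],[0,0,-0.03],[0,0,-0.04],[0,0,0]],"twist":[0,0,0,0]}'
python3 -c "
from h import *
st(.4898+.0119,-.2322+.0017); p2,_=shot('scene','scene8')"
```

```text
clock: 46.98
position: [0.6175, 0.0136, 0.0133]
ee_rot: [0.569, 0.822, 0.0, 0.0]
ft_force: [0.6, 1.3, 5.2]
grip_width: 0.216
grasp_force: 59.2
clock: 47.48
position: [0.6186, 0.0131, 0.1067]
ee_rot: [0.569, 0.822, 0.002, 0.002]
ft_force: [0.2, 0.4, -2.8]
grip_width: 0.213
grasp_force: 59.0
t 47.48 p [0.6186 0.0131 0.1067] tooly deg 20.6 tilt 0.3 F [ 0.2  0.4 -2.8] w 0.213 gf 59.0 j7 0.46
tool slide to target [-0.1869 -0.1952 -0.0008]
```

```bash
python3 -m creep '{"slide":[[-0.0234,-0.0244,0],[-0.0234,-0.0244,0],[-0.0234,-0.0244,0],[-0.0234,-0.0244,0],[-0.0234,-0.0244,0],[-0.0234,-0.0244,0],[-0.0234,-0.0244,0],[-0.0234,-0.0244,0]],"twist":[0,0,0,0,0,0,0,0]}'
python3 -m creep '{"slide":[[0,0,0],[0,0,0],[0,0,0],[0,0,0],[0,0,0],[0,0,0],[0,0,0],[0,0,0]],"twist":[10,10,10,10,10,10,10,10]}'
python3 -m creep '{"slide":[[0,0,0],[0,0,0],[0,0,0],[0,0,0]],"twist":[10,10,2.6,0]}'
python3 -c "
from h import *
st(.5017,-.2305); p2,_=shot('scene','scene9'); cv2.imwrite('pics/s9c.png',cv2.resize(p2[200:320,290:440],None,fx=5,fy=5,interpolation=cv2.INTER_CUBIC))"
```

```text
clock: 48.52
position: [0.4987, -0.2311, 0.1017]
ee_rot: [0.569, 0.822, -0.0, -0.001]
ft_force: [0.3, -0.4, -1.4]
grip_width: 0.21
grasp_force: 59.0
clock: 49.52
position: [0.4993, -0.2302, 0.1018]
ee_rot: [0.965, 0.261, -0.001, -0.001]
ft_force: [-0.3, 0.1, -1.8]
grip_width: 0.216
grasp_force: 59.0
clock: 50.02
position: [0.4995, -0.2302, 0.1019]
ee_rot: [0.998, 0.07, -0.001, -0.0]
ft_force: [0.6, 0.4, -1.8]
grip_width: 0.215
grasp_force: 59.0
t 50.02 p [ 0.4995 -0.2302  0.1019] tooly deg -81.9 tilt 0.1 F [ 0.6  0.4 -1.8] w 0.215 gf 59.0 j7 -0.72
tool slide to target [ 0.0022  0.0006 -0.    ]
```

View pics/s9c.png

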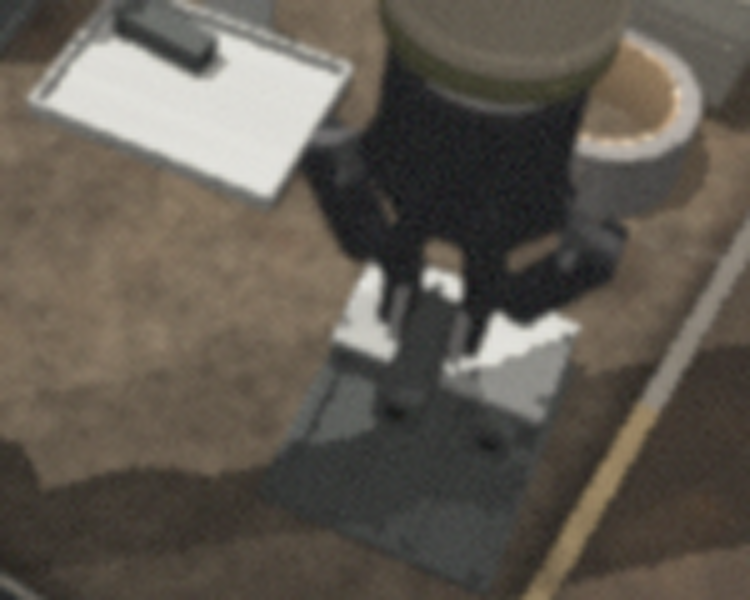

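Second blank held over the middle lane; the first one's end shows at (488,440), and A remains in the tray at (170,35). Lowering.

```bash
python3 -m creep '{"slide":[[0,0,0.025],[0,0,0.025],[0,0,0.015],[0,0,0.008],[0,0,0.005],[0,0,0.003],[0,0,0],[0,0,0]],"twist":[0,0,0,0,0,0,0,0]}'|grep -E "pos|ft"
python3 -m creep '{"slide":[[0,0,0.002],[0,0,0.002],[0,0,0],[0,0,0]],"twist":[0,0,0,0]}'
python3 -c "
from h import *
st(.5017,-.2305)"
```

```text
position: [0.5004, -0.2306, 0.0221]
ft_force: [0.3, 0.6, -2.8]
clock: 51.58
position: [0.5002, -0.2306, 0.0178]
ee_rot: [0.998, 0.07, -0.0, -0.0]
ft_force: [1.6, -0.1, -1.6]
grip_width: 0.214
grasp_force: 59.0
t 51.58 p [ 0.5002 -0.2306  0.0178] tooly deg -82.0 tilt 0.0 F [ 1.6 -0.1 -1.6] w 0.214 gf 59.0 j7 -0.63
tool slide to target [ 0.0015  0.0001 -0.    ]
```

```bash
python3 -m creep '{"slide":[[0.003,0,0.001],[0.003,0,0],[0,0,0]],"twist":[0,0,0]}'|grep -E "pos|ft"
python3 -m creep '{"slide":[[0,0,0],[0,0,0],[0,0,-0.02],[0,0,-0.025],[-0.03,0,0],[-0.03,0,0],[0,0,0],[0,0,0]],"twist":[0,0,0,0,0,0,0,0]}' 35 |grep -E "pos|ft"
python3 -m creep '{"slide":[[0,0,0],[0,0,0.02],[0,0,0.015],[0,0,0.009],[0,0,0],[0,0,0]],"twist":[0,0,0,0,0,0]}' 0 40|grep -E "pos|ft"
python3 -m creep '{"slide":[[0.008,0,0],[0.008,0,0],[0.008,0,0],[0.008,0,0],[0.008,0,0],[0.008,0,0],[0.006,0,0],[0,0,0]],"twist":[0,0,0,0,0,0,0,0]}'|grep -E "pos|ft"
python3 -c "
from h import *
o=manip.get_obs()['position'];t=np.radians(8);print((o[0]-.5255)*np.cos(t)+(o[1]+.2272)*np.sin(t),-(o[0]-.5255)*np.sin(t)+(o[1]+.2272)*np.cos(t))"
```

```text
position: [0.5065, -0.2296, 0.0168]
ft_force: [0.5, 0.8, -1.4]
position: [0.4478, -0.238, 0.0627]
ft_force: [0.5, 0.8, 0.4]
position: [0.447, -0.2384, 0.0181]
ft_force: [0.5, -0.2, -0.2]
position: [0.5008, -0.2304, 0.0178]
ft_force: [0.3, 0.1, 0.2]
-0.02491121724899863 0.00023177989222875409
```

```bash
python3 -m creep '{"slide":[[0.004,0,0],[0.003,0,0],[0,0,0]],"twist":[0,0,0]}' | grep -E "pos|ft"
python3 -m creep '{"slide":[[0.002,0,0],[0,0,0]],"twist":[0,0]}' | grep -E "pos|ft"
python3 -m creep '{"slide":[[0.002,0,0],[0,0,0]],"twist":[0,0]}' | grep -E "pos|ft"
python3 -m creep '{"slide":[[0.001,0,0],[0,0,0]],"twist":[0,0]}' | grep -E "pos|ft"
```

```text
position: [0.5074, -0.2295, 0.0178]
ft_force: [0.1, -0.4, -0.4]
position: [0.5093, -0.2293, 0.0178]
ft_force: [-0.0, 0.2, -0.5]
position: [0.5099, -0.2293, 0.0176]
ft_force: [-5.3, 1.0, 3.5]
position: [0.5099, -0.2294, 0.0174]
ft_force: [-9.3, -0.2, 5.1]
```

```bash
python3 -m creep '{"slide":[[-0.004,0,0],[-0.02,0,0],[0,0,-0.04],[0,0,-0.05],[0,0,-0.03],[0,0,0]],"twist":[0,0,0,0,0,0]}' 45
python3 - <<'E'
from h import *
p,_=shot('top','top10'); blanks(p); st()
m=((cv2.cvtColor(p,cv2.COLOR_BGR2HSV)[...,1]<35)&(p.max(-1)>85)).astype(np.uint8)
cv2.imwrite('pics/t10c.png',cv2.resize(p[145:220,270:350],None,fx=7,fy=7,interpolation=cv2.INTER_CUBIC))
E
```

```text
clock: 56.58
position: [0.4899, -0.2325, 0.1398]
ee_rot: [0.998, 0.07, 0.002, 0.0]
ft_force: [0.7, 0.6, -0.3]
grip_width: 0.449
grasp_force: 0.0
[285 162  27  15 243] [0.6686 0.0179] [0.04  0.074] 95.1
t 56.62 p [ 0.4891 -0.232   0.1383] tooly deg -81.9 tilt 0.1 F [-0.1  0.2 -1.5] w 0.451 gf 0.0 j7 -0.75
```

View pics/t10c.png

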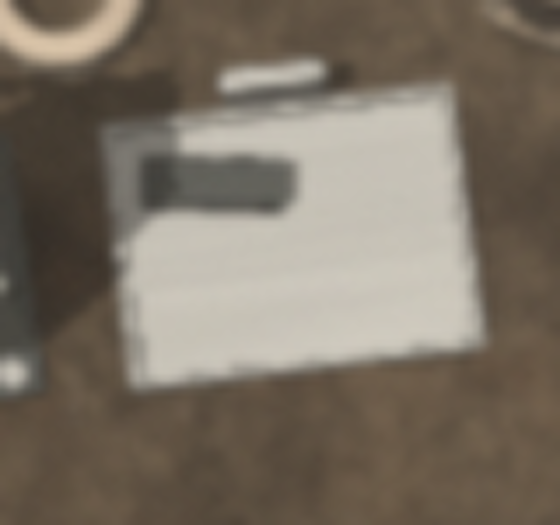

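A corners at crop (142,155),(297,160),(294,212),(140,207); the tab is above it at (270,76).

```bash
python3 - <<'E'
from h import *
c=np.array([270,145])+(np.array([(142,155),(297,160),(294,212),(140,207)])+.5)/7-.5
P=ray("top",c,.022); v=P[0]-P[1]; w=P[3]-P[2]; print(P.mean(0),np.linalg.norm(v),np.linalg.norm(P[0]-P[3]),[np.degrees(np.arctan2(a[1],a[0])) for a in (v,w)])
st(*P.mean(0)[:2])
E
```

```text
[0.66057904 0.00973289 0.022     ] 0.06343661677623653 0.021659441396112568 [np.float64(87.89314890311215), np.float64(87.87715066297747)]
t 56.62 p [ 0.4891 -0.232   0.1383] tooly deg -81.9 tilt 0.1 F [-0.1  0.2 -1.5] w 0.451 gf 0.0 j7 -0.75
tool slide to target [ 0.2038 -0.2152  0.0005]
```

```bash
python3 -m creep '{"slide":[[0.0251,-0.027,0],[0.0251,-0.027,0],[0.0251,-0.027,0],[0.0251,-0.027,0],[0.0251,-0.027,0],[0.0251,-0.027,0],[0.0251,-0.027,0],[0.0251,-0.027,0]],"twist":[0,0,0,0,0,0,0,0]}' 38 |grep -E "pos|ft"
python3 -m creep '{"slide":[[0,0,0],[0,0,0],[0,0,0],[0,0,0],[0,0,0.02],[0,0,0.02],[0,0,0.02],[0,0,0]],"twist":[-10,-10,-10,-10,-10,-10,-10,-9.9]}'|grep -E "pos|ft"
python3 -m creep '{"slide":[[0,0,0],[0,0,0]],"twist":[0,0]}'|grep -E "pos|ft"
python3 -c "
from h import *
st(.6576,.0097)"
```

```text
position: [0.657, 0.0109, 0.136]
ft_force: [0.8, -0.4, 0.0]
position: [0.655, 0.01, 0.0741]
ft_force: [-0.7, 0.2, -0.0]
position: [0.6568, 0.0097, 0.0773]
ft_force: [0.1, 0.2, 0.4]
t 58.88 p [0.6568 0.0097 0.0773] tooly deg -2.3 tilt 0.0 F [0.1 0.2 0.4] w 0.383 gf 0.0 j7 0.13
tool slide to target [ 0.      0.0008 -0.    ]
```

```bash
python3 -m creep '{"slide":[[0,0,0.02],[0,0,0.02],[0,0,0.012],[0,0,0]],"twist":[0,0,0,0]}'|grep -E "pos|ft"
python3 -m creep '{"slide":[[0,0,0.004],[0,0,0.004],[0,0,0.004],[0,0,0.001],[0,0,0]],"twist":[0,0,0,0,0]}'|grep -E "pos|ft"
python3 -m creep '{"slide":[[0,0,0],[0,0,0],[0,0,0],[0,0,0]],"twist":[0,0,0,0]}' 0 60
python3 -m creep '{"slide":[[0,0,-0.02],[0,0,-0.03],[0,0,-0.04],[0,0,0]],"twist":[0,0,0,0]}'
python3 -c "
from h import *
st(.4854,-.2005)"
```

```text
position: [0.6564, 0.0097, 0.0245]
ft_force: [0.2, 0.1, 0.4]
position: [0.6569, 0.0097, 0.0128]
ft_force: [0.4, -0.1, -0.1]
clock: 60.5
position: [0.6573, 0.0097, 0.0133]
ee_rot: [0.72, 0.694, 0.0, 0.0]
ft_force: [0.4, 0.6, 5.5]
grip_width: 0.213
grasp_force: 60.1
clock: 61.0
position: [0.6588, 0.0094, 0.107]
ee_rot: [0.72, 0.694, 0.002, 0.002]
ft_force: [-0.0, 0.8, -2.4]
grip_width: 0.213
grasp_force: 59.4
t 61.0 p [0.6588 0.0094 0.107 ] tooly deg -2.1 tilt 0.3 F [-0.   0.8 -2.4] w 0.213 gf 59.4 j7 0.13
tool slide to target [-0.2161 -0.1657 -0.0011]
```

```bash
python3 -m creep '{"slide":[[-0.027,-0.0205,0],[-0.027,-0.0205,0],[-0.027,-0.0205,0],[-0.027,-0.0205,0],[-0.027,-0.0205,0],[-0.027,-0.0205,0],[-0.027,-0.0205,0],[-0.027,-0.0205,0]],"twist":[0,0,0,0,0,0,0,0]}'|grep -E "pos|ft"
python3 -m creep '{"slide":[[0,0,0],[0,0,0],[0,0,0],[0,0,0],[0,0,0],[0,0,0],[0,0,0],[0,0,0]],"twist":[10,10,10,10,10,10,10,10]}'|grep -E "pos|ft"
python3 -m creep '{"slide":[[0,0,0],[0,0,0]],"twist":[0,0]}'|grep -E "pos|ft|grip|grasp"
python3 -c "
from h import *
st(.4854,-.2005); p2,_=shot('scene','scene11'); cv2.imwrite('pics/s11c.png',cv2.resize(p2[200:320,290:440],None,fx=5,fy=5,interpolation=cv2.INTER_CUBIC))"
```

```text
position: [0.484, -0.2008, 0.1025]
ft_force: [0.8, -0.2, -1.9]
position: [0.4848, -0.1999, 0.1025]
ft_force: [-0.1, 0.9, -1.7]
position: [0.4851, -0.2001, 0.1026]
ft_force: [-0.1, -0.3, -2.3]
grip_width: 0.209
grasp_force: 59.4
t 63.25 p [ 0.4851 -0.2001  0.1026] tooly deg -81.8 tilt 0.0 F [-0.1 -0.3 -2.3] w 0.209 gf 59.4 j7 -0.81
tool slide to target [ 0.0003  0.0005 -0.    ]
```

View pics/s11c.png

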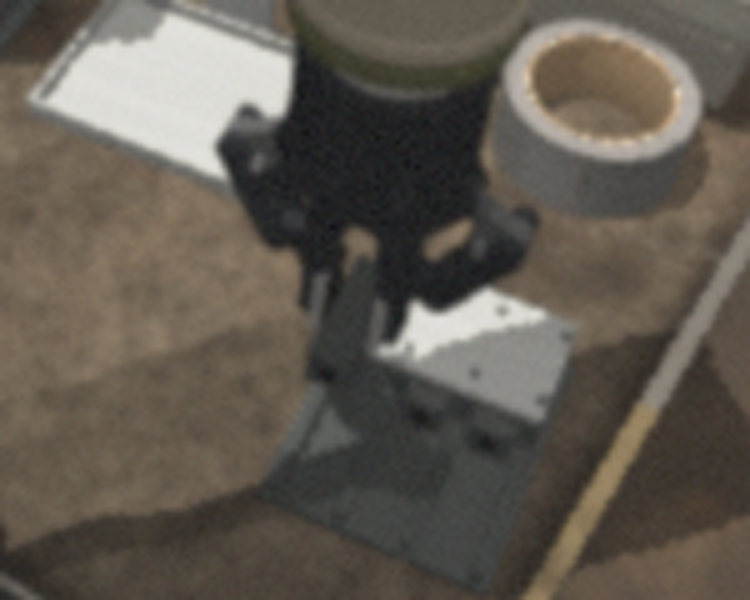

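Third blank is held over lane 1; the ends of the other two show at (420,415) and (488,440). Lowering.

```bash
python3 -m creep '{"slide":[[0,0.0005,0.025],[0,0,0.025],[0,0,0.015],[0,0,0.008],[0,0,0.005],[0,0,0.003],[0,0,0],[0,0,0]],"twist":[0,0,0,0,0,0,0,0]}'|grep -E "pos|ft"
python3 -m creep '{"slide":[[0,0,0.002],[0,0,0.002],[0,0,0.001],[0,0,0]],"twist":[0,0,0,0]}'
python3 -c "
from h import *
st(.4854,-.2005)"
```

```text
position: [0.4856, -0.2008, 0.0221]
ft_force: [-0.3, 0.4, -0.6]
clock: 64.8
position: [0.4853, -0.2007, 0.0167]
ee_rot: [0.998, 0.069, -0.0, -0.0]
ft_force: [-0.1, -0.5, -1.5]
grip_width: 0.211
grasp_force: 59.4
t 64.8 p [ 0.4853 -0.2007  0.0167] tooly deg -82.1 tilt 0.0 F [-0.1 -0.5 -1.5] w 0.211 gf 59.4 j7 -0.71
tool slide to target [ 0.0001 -0.0002  0.    ]
```

```bash
python3 -m creep '{"slide":[[0.004,0,0],[0.004,0,0],[0.004,0,0],[0.003,0,0],[0,0,0]],"twist":[0,0,0,0,0]}'|grep -E "pos|ft"
python3 -m creep '{"slide":[[0,0,0],[0,0,0],[0,0,-0.02],[0,0,-0.025],[-0.025,0,0],[-0.025,0,0],[0,0,0],[0,0,0]],"twist":[0,0,0,0,0,0,0,0]}' 35 |grep -E "pos|ft"
python3 -m creep '{"slide":[[0,0,0],[0,0,0.02],[0,0,0.015],[0,0,0.009],[0,0,0],[0,0,0]],"twist":[0,0,0,0,0,0]}' 0 40|grep -E "pos|ft"
python3 -m creep '{"slide":[[0.008,0,0],[0.008,0,0],[0.008,0,0],[0.008,0,0],[0.008,0,0],[0.006,0,0],[0,0,0]],"twist":[0,0,0,0,0,0,0]}'|grep -E "pos|ft"
python3 -c "
from h import *
o=manip.get_obs()['position'];t=np.radians(8);print((o[0]-.5255)*np.cos(t)+(o[1]+.2272)*np.sin(t),-(o[0]-.5255)*np.sin(t)+(o[1]+.2272)*np.cos(t))"
```

```text
position: [0.5004, -0.1986, 0.0167]
ft_force: [-0.3, 0.0, -1.5]
position: [0.4517, -0.2054, 0.0626]
ft_force: [-0.4, 0.7, 0.3]
position: [0.4509, -0.2058, 0.0181]
ft_force: [1.1, -0.1, 0.6]
position: [0.4968, -0.1991, 0.0177]
ft_force: [0.5, 0.5, -0.5]
-0.024538314296150863 0.031786008264051924
```

```bash
python3 -m creep '{"slide":[[0.004,0,0],[0.003,0,0],[0,0,0]],"twist":[0,0,0]}' | grep -E "pos|ft"
python3 -m creep '{"slide":[[0.002,0,0],[0,0,0]],"twist":[0,0]}' | grep -E "pos|ft"
python3 -m creep '{"slide":[[0.002,0,0],[0,0,0]],"twist":[0,0]}' | grep -E "pos|ft"
python3 -m creep '{"slide":[[0.001,0,0],[0,0,0]],"twist":[0,0]}' | grep -E "pos|ft"
```

```text
position: [0.5035, -0.1982, 0.0178]
ft_force: [-0.1, -0.3, -0.1]
position: [0.5051, -0.198, 0.0178]
ft_force: [-0.4, 0.1, -0.2]
position: [0.5053, -0.1981, 0.0174]
ft_force: [-7.7, -0.7, 4.7]
position: [0.5053, -0.1981, 0.0172]
ft_force: [-11.2, -1.1, 7.2]
```

```bash
python3 -m creep '{"slide":[[-0.004,0,0],[-0.02,0,0],[0,0,-0.05],[0,0,-0.06],[0,0,-0.06],[-0.01,-0.05,0],[-0.01,-0.05,0],[0,-0.05,0]],"twist":[0,0,0,0,0,0,0,0]}'
python3 -m creep '{"slide":[[0,-0.05,0],[0,0,0]],"twist":[0,0]}'
python3 - <<'E'
from h import *
st(); p,_=shot('top','top12'); p2,_=shot('scene','scene12')
a=cv2.resize(p[140:250,225:415],None,fx=4.2,fy=4.2,interpolation=cv2.INTER_CUBIC); cv2.imwrite('pics/t12c.png',a)
E
```

```text
clock: 70.18
position: [0.4456, -0.0583, 0.1888]
ee_rot: [0.998, 0.07, 0.001, -0.002]
ft_force: [2.0, 0.8, -0.8]
grip_width: 0.004
grasp_force: 0.0
clock: 70.42
position: [0.4387, -0.0073, 0.1887]
ee_rot: [0.997, 0.072, 0.0, -0.001]
ft_force: [0.2, -0.9, 0.9]
grip_width: 0.0
grasp_force: 0.0
t 70.42 p [ 0.4387 -0.0073  0.1887] tooly deg -81.7 tilt 0.1 F [ 0.2 -0.9  0.9] w 0.0 gf 0.0 j7 -1.64
```

View pics/t12c.png

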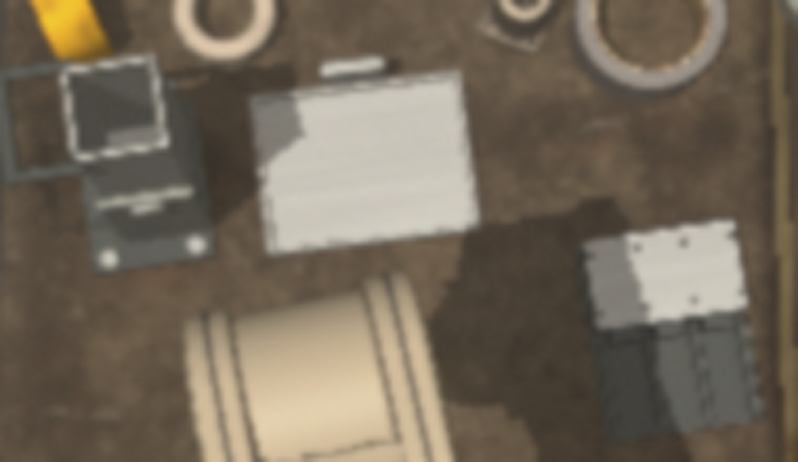

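The tube rim sits at the same pixels as at the start (252,166), so it is upright. The tray is empty, and all three blanks were pushed until the stop pushed back. Handing in.

```bash
python3 -c "
from workcell import manip
print(manip.hand_in())"
```

```text
the job is handed in; nothing more can be done
None
```

The job is handed in at about 70 s on the robot's clock (limit 210 s), with no verdict returned: all three blanks were pushed in until they met the stop, one per lane, the tube is back upright, and the tray was re-placed once after it was knocked aside.

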